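# Lay out the wheel-change kit on its shadow pads

### The job

The parts from a wheel change at the wet grinder lie about on the steel bench: lay each of the four on the rubber pad that carries its own outline and colour, centred on the outline and flat, the same side up as it lies now, with the green dressing stone lined up along its bar outline (how the other three are turned does not matter). Do not shift or upset the grey tray of white glass rods at the back.

Things in the scene. Friction and masses are not known exactly. Their poses are not given: they have to be found in the camera images.
- flange: Blue wheel-clamp flange, loose, about 0.35 kg: a flat disc 76 mm across and 10 mm thick with a round hub 34 mm across standing on its middle up to 38 mm; grip it by the hub. Origin: centre of its underside; z up.
- nut: Brass hexagon spindle nut, loose, about 0.22 kg: 46 mm across flats (53 mm across corners), 24 mm high, a dark disc on top marking the bore. Origin: centre of its underside; z up; x points square to one of the flats (flats face 0, 60, 120 degrees and so on from x).
- stone: Green dressing stone, loose, about 0.14 kg: a plain bar 90 mm long (x), 28 mm wide (y), 22 mm high, lying flat. Origin: centre of its underside; z up.
- knob: Red three-lobed hand knob, loose, about 0.12 kg: three round lobes, 74 mm across over all, 16 mm high, with a round boss 28 mm across in the middle rising to 46 mm; grip it by the boss. Origin: centre of its underside; z up.
- pad_round: Pad for the flange: a blue disc 80 mm across painted on a fixed dark rubber pad, 110 (x) by 90 (y) by 4 mm thick, lying on the worktop. Origin: centre of the pad's underside, below the centre of the outline; z up. Does not move. The part's place: its origin above this one, standing on the pad's top face at 4 mm.
- pad_hex: Pad for the nut: a yellow hexagon 50 mm across flats painted on a fixed dark rubber pad, 110 (x) by 90 (y) by 4 mm thick, lying on the worktop. Origin: centre of the pad's underside, below the centre of the outline; z up. Does not move. The part's place: its origin above this one, standing on the pad's top face at 4 mm.
- pad_bar: Pad for the dressing stone: a green bar 94 mm (along the pad's x) by 32 mm (y) painted on a fixed dark rubber pad, 110 (x) by 90 (y) by 4 mm thick, lying on the worktop. Origin: centre of the pad's underside, below the centre of the outline; z up. Does not move. The part's place: its origin above this one, standing on the pad's top face at 4 mm. The stone's length goes along x, either way round.
- pad_lobed: Pad for the hand knob: a red three-lobed shape 78 mm across painted on a fixed dark rubber pad, 110 (x) by 90 (y) by 4 mm thick, lying on the worktop. Origin: centre of the pad's underside, below the centre of the outline; z up. Does not move. The part's place: its origin above this one, standing on the pad's top face at 4 mm.
- rod_tray: Bystander: low open grey plastic tray, 75 mm (x) by 150 mm (y), 16 mm high, with four white glass rods in it, loose, behind the parts at the far side of the bench. Origin: centre of its underside; z up. Other small things stand among the parts (jar, cup, bottle, felt discs, bearing, bung), up to 65 mm high, not listed.

How it is judged:
By the outcome, as a careful person would: the job done as asked, in the order asked, and still so for the second after the job is handed in, with the robot touching nothing.
It also fails if it takes over 112 s, if anything falls off the work surface, if the arm or the gripper's body presses on something with over 40 N, if the wrist force passes 120 N, or if a joint passes its speed limit or range.

### The arm

A 6-joint arm with a two-finger parallel gripper is mounted at the origin on the work surface. World frame = base frame: x ahead of the robot, y to its left, z up, the work surface at z = 0. Lengths are in m, angles in degrees, forces in N, time in s.
With the tool pointing down it reaches from about 0.275 to 0.825 m from the base axis. Payload 4.9 kg.
Tool frame: the origin (TCP) lies midway between the tips of the shut fingers; the grasp point (between the pads) lies 19 mm behind it; z points along the fingers, y is the line along which they close (so a half turn about z gives the same grasp; the last joint's range is limited). The gripper opens to 85 mm and grips with 20 to 120 N. Pads are 22 mm wide; open, the fingers measure 114 mm over their backs; the gripper's body (76 mm by 85 mm) begins 54 mm behind the grasp point. The pads swing forward as they close: fully open they stand 13 mm farther back than shut.
Start: joints at [57.284, 18.69, -11.035, 60.275, 0, 82.311], TCP at [0.233, 0.498, 0.231] pointing down, gripper open.
Joint ranges: [-152.03, 152.03], [-55.5, 102.48], [-74.3, 77.21], [-110.64, 120.58], [-84.22, 78.4], [-180, 180]. Speed limits (degrees/s): [147.25, 147.25, 180, 180, 180, 180].

### API

Orientations are given as [roll, pitch, yaw] about the fixed x, y, z axes, in that order (R = Rz(yaw) Ry(pitch) Rx(roll)).
In Python, from cell import arm, viewer gives the robot as it stands.
- The arm moves only by the shell command python3 -m creep 'ROWS' [FORCE]. ROWS is JSON, a list of rows, each a list of 3 entries, a list of its own where there are three numbers: the shift along the tool's x, y, z normalised to -1 to 1, where 1 is 0.4 m, then the turn, a rotation vector about the tool's x, y, z normalised to -1 to 1, where 1 is 2 rad, then the gripper's target within -1 to 1 (fully open at 1, half-way at 0, shut at -1). A call has 1 to 20 rows; each row is the pose to reach, as a shift and turn from the pose commanded when the call began, along the tool's axes at that moment; what a row does not reach only later rows make up. A row lasts 1/8 s, in which the tool goes at most 62.5 mm and 10.7 degrees, less where a joint would pass 70% of its speed; a pose out of reach is approached as far as the arm can. A call with a number of a shift or a turn outside -1 to 1 is refused whole. A call with a gripper value outside its range is refused whole. The fingers move at their own pace and stop on an object; FORCE is the grip in N (left out, the last holds). Time passes only in rows, so rows that repeat a pose let the fingers close. It gives the time, the measured TCP pose, the force, the opening and the grip force at its end, in the units of the state.
- arm.observe(): the state, without advancing time (a new reading comes with each control period).
- viewer.read_camera(name): name is "side" or "top"; returns a dict with "img" (384x512x3 uint8, red, green, blue), "intrinsics" (3x3 intrinsics, pixels), "rvec" (rotation vector, rad) and "tvec" (3), from world to camera coordinates, as OpenCV has them. Camera axes: x right, y down, z forward; pixel columns grow to the right and rows downward; lengths in m; the calibration is good to about 2 mm. A picture is of the moment at which its call begins. There is no depth.
- arm.sign_off(): hands the job in; it is judged then, once.
The state is a dict: "t": time; "joint_positions": joint angles; "qd": joint speeds; "tau": joint torques, N m; "eef_pos": TCP position; "tool_rot": TCP orientation; "wrist_force": force on the tool from outside, world axes, zero at the start; "torque": the same for the moment, N m; "gripper_width": finger opening in m; "finger_force": force on a finger pad.
Only numpy, scipy, OpenCV 4.12 (cv2) and the standard library are available. Lean on these libraries where they do the work, as an engineer would, in place of code of your own. Each camera call takes 0.05 s, during which the arm holds its last target. There are 200 camera calls.

## Working session

There is one attempt and no reset: what is moved stays moved. The work goes in short steps, Python scripts to look and compute and a shell command to move; the robot and the scene stay as the last step left them, time stands still between calls to the robot, and variables do not carry over. Pictures are saved under pics/ and viewed, at most 14 in all, crops included, and the job is handed in when it is done.

```bash
ls; mkdir -p pics; cat > h.py <<'E'
import numpy as np, cv2
from cell import arm, viewer
def cam(n):
    c=viewer.read_camera(n); R=cv2.Rodrigues(np.array(c["rvec"],float))[0]
    return c["img"],np.array(c["intrinsics"],float),R,np.array(c["tvec"],float).ravel()
def ray(c,u,v,z):
    _,K,R,t=c; d=R.T@np.linalg.inv(K)@np.array([u,v,1.]); o=-R.T@t
    return o+d*(z-o[2])/d[2]
def proj(c,P):
    _,K,R,t=c; p=K@(R@np.array(P)+t); return p[:2]/p[2]
def save(c,f,crop=None):
    im=c[0][...,::-1]
    if crop: x,y,w,h=crop; im=im[y:y+h,x:x+w]
    s=min(800/im.shape[1],600/im.shape[0]); cv2.imwrite('pics/'+f,cv2.resize(im,None,fx=s,fy=s))
E
python3 - <<'E'
from h import *
for n in('top','side'):
    c=cam(n); save(c,n+'0.png'); print(n,(-c[2].T@c[3]).round(3),c[2][2].round(2),c[1][0,0])
o=arm.observe();print(o)
E
```

```text
pics
top [0.36  0.004 1.053] [ 0.24 -0.   -0.97] 416.9175396035768
side [ 0.253 -0.643  0.86 ] [ 0.32  0.58 -0.75] 403.1227516035622
{'t': 0.1, 'joint_positions': array([ 5.72839843e+01,  1.87289772e+01, -1.10850452e+01,  6.02766069e+01,
        3.14974594e-04,  8.23124923e+01]), 'qd': array([ 0.01102469, -0.13388074,  0.11350309, -0.01932126, -0.15116038,
       -0.0366793 ]), 'tau': array([ 5.54191902e-04, -4.44238257e+01,  2.63038802e+01,  7.83571653e-03,
       -8.82691006e-05,  3.12273748e-06]), 'eef_pos': array([0.23237619, 0.49792012, 0.23057838]), 'tool_rot': array([-1.79910227e+02, -1.24356292e-02,  1.54971482e+02]), 'wrist_force': array([ 0.24739566, -0.31945362, -0.26260413]), 'torque': array([-0.01298732,  0.04949867,  0.01950573]), 'finger_force': 0.0, 'gripper_width': 0.08531488320826311}
```

View pics/top0.png

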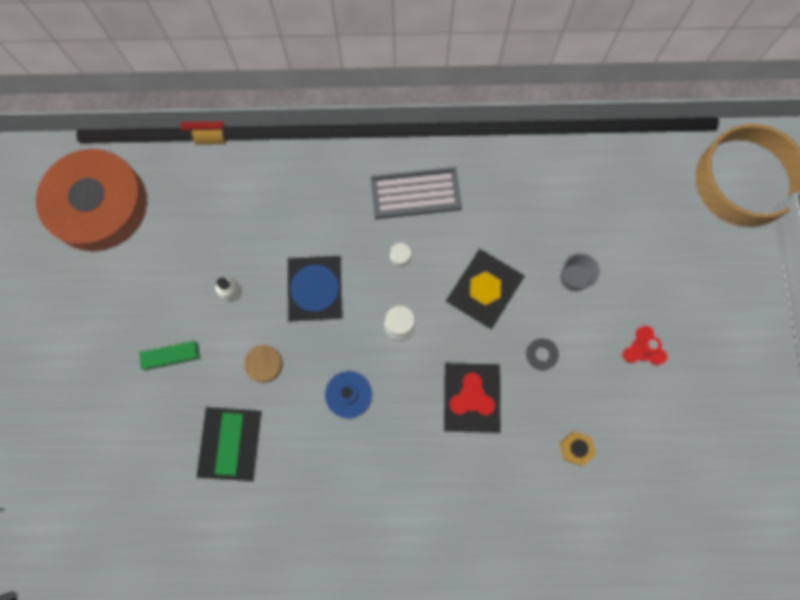

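View pics/side0.png

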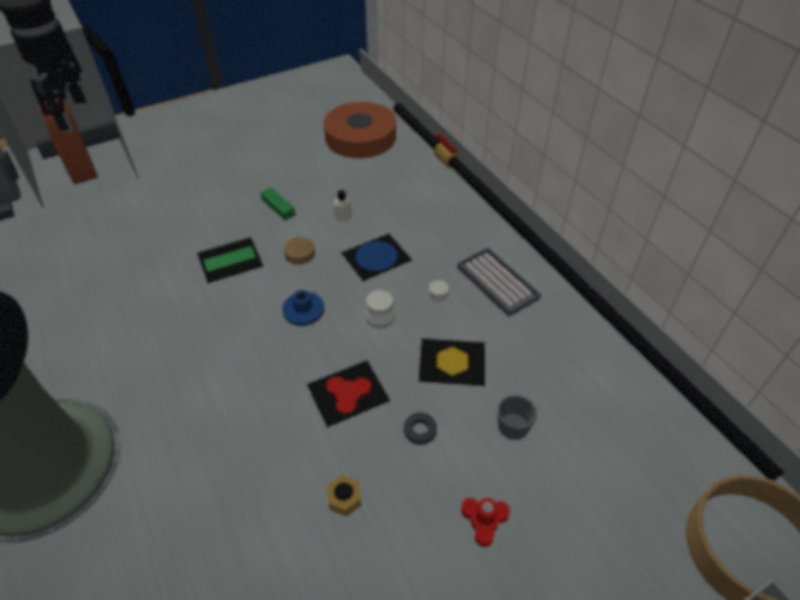

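The top view shows all four parts and all four pads clear of the arm. In the 800-wide picture, the stone is at (169,355), flange (349,394), knob (646,347) and nut (578,448). The pads are bar (229,444), round (315,289), hex (486,288) and lobed (472,396). The side view shows the same, unobstructed.

```bash
cat >> h.py <<'E'
HS={'blue':((100,110,40),(125,255,255)),'green':((50,110,40),(85,255,255)),'red':((-8,170,90),(6,255,255)),'yel':((15,110,60),(32,255,255))}
def blobs(c,col,amin=60):
    hsv=cv2.cvtColor(cv2.GaussianBlur(c[0],(3,3),0),cv2.COLOR_RGB2HSV).astype(int); lo,hi=HS[col]
    H=hsv[...,0].copy()
    if lo[0]<0: H[H>90]-=180
    hsv[...,0]=H
    m=np.all((hsv>=lo)&(hsv<=hi),axis=2).astype(np.uint8)
    cs=cv2.findContours(m,cv2.RETR_EXTERNAL,cv2.CHAIN_APPROX_NONE)[0]
    return [k for k in cs if cv2.contourArea(k)>amin]
def ground(c,k,z): return np.array([ray(c,u,v,z)[:2] for u,v in k[:,0,:]])
def desc(c,k,z):
    g=(ground(c,k,z)*1e4).astype(np.float32); M=cv2.moments(g.reshape(-1,1,2))
    (cx,cy),r=cv2.minEnclosingCircle(g); rc=cv2.boxPoints(cv2.minAreaRect(g)); e=[rc[1]-rc[0],rc[2]-rc[1]]
    e.sort(key=np.linalg.norm); L=e[1]; 
    return 'cent',np.round([M['m10']/M['m00']/10,M['m01']/M['m00']/10],1),'circ',np.round([cx/10,cy/10,r/10],1),'rect',(rc.mean(0)/10).round(1),np.round([np.linalg.norm(L)/10,np.linalg.norm(e[0])/10],1),'ang',round(float(np.degrees(np.arctan2(L[1],L[0]))%180),1)
E
python3 - <<'E'
from h import *
for n in('top','side'):
    c=cam(n)
    for col in HS:
        for k in blobs(c,col):
            u,v=k[:,0].mean(0)
            for z in ((.004,.01) if col=='blue' else (.004,.016) if col=='red' else (.004,.022)): print(n,col,int(u),int(v),z,*desc(c,k,z))
    # dark discs / bright tops
    hsv=cv2.cvtColor(c[0],cv2.COLOR_RGB2HSV)
    cs=cv2.findContours((hsv[...,2]<60).astype(np.uint8),cv2.RETR_EXTERNAL,cv2.CHAIN_APPROX_NONE)[0]
    for k in cs:
        if 25<cv2.contourArea(k)<250:
            M=cv2.moments(k);u,v=M['m10']/M['m00'],M['m01']/M['m00']; print(n,'dark',round(u),round(v),cv2.contourArea(k),ray(c,u,v,.024).round(4),ray(c,u,v,.038).round(4))
E
```

```text
top blue 222 252 0.004 cent [466.2  89.9] circ [466.2  89.5  36.1] rect [466.4  90.2] [69.9 67.7] ang 179.5
top blue 222 252 0.01 cent [465.6  89.4] circ [465.6  89.   35.9] rect [465.8  89.7] [69.5 67.4] ang 179.5
top blue 200 183 0.004 cent [644.4 146.6] circ [644.5 147.1  40.6] rect [645.2 146.2] [78.7 78.2] ang 88.8
top blue 200 183 0.01 cent [642.8 145.8] circ [642.8 146.2  40.3] rect [643.6 145.4] [78.2 77.8] ang 88.8
top green 146 283 0.004 cent [392.4 278.2] circ [392.3 277.6  49.2] rect [392.6 278.2] [96.5 35.1] ang 175.4
top green 146 283 0.022 cent [391.8 273.5] circ [391.8 272.9  48.3] rect [392.1 273.4] [94.8 34.5] ang 175.4
top green 107 226 0.004 cent [535.6 382.4] circ [535.3 382.3  45.9] rect [535.6 382.3] [91.  27.4] ang 101.0
top green 107 226 0.022 cent [532.6 375.9] circ [532.3 375.8  45.1] rect [532.6 375.8] [89.4 27. ] ang 101.0
top red 301 253 0.004 cent [ 457.5 -108.1] circ [ 457.3 -108.    38. ] rect [ 463.1 -109.2] [69.8 63.8] ang 85.9
top red 301 253 0.016 cent [ 456.4 -106.8] circ [ 456.2 -106.8   37.5] rect [ 461.9 -107.9] [69.  63.1] ang 85.9
top red 41
[... 4769 characters left out ...]
 0.7382 -0.6164  0.024 ] [ 0.73   -0.6168  0.038 ]
side dark 219 314 86.0 [ 0.3722 -0.2676  0.024 ] [ 0.3701 -0.2738  0.038 ]
side dark 42 326 189.0 [ 0.0264 -0.1053  0.024 ] [ 0.0302 -0.1143  0.038 ]
side dark 327 276 104.5 [ 0.635  -0.3053  0.024 ] [ 0.6286 -0.3109  0.038 ]
side dark 330 261 190.0 [ 0.6651 -0.2751  0.024 ] [ 0.6582 -0.2813  0.038 ]
side dark 194 196 35.0 [0.46  0.076 0.024] [0.4566 0.064  0.038 ]
side dark 318 186 119.5 [ 0.7802 -0.062   0.024 ] [ 0.7714 -0.0718  0.038 ]
side dark 52 110 124.5 [0.1968 0.6707 0.024 ] [0.1977 0.6487 0.038 ]
side dark 230 77 71.5 [0.8135 0.5524 0.024 ] [0.8041 0.5323 0.038 ]
side dark 266 79 247.0 [0.9228 0.4706 0.024 ] [0.9115 0.452  0.038 ]
```

```bash
cat > goal.py <<'E'
import sys,numpy as np
from scipy.spatial.transform import Rotation as Ro
from cell import arm
o=arm.observe(); p=o['eef_pos']; R=Ro.from_euler('xyz',o['tool_rot'],degrees=True)
print(p.round(4),o['tool_rot'].round(1),'q',o['joint_positions'].round(0),'w',round(o['gripper_width'],4),'t',o['t'])
last=p;Rl=R
for a in sys.argv[1:]:
    x,y,z,yaw=map(float,a.split(',')); T=Ro.from_euler('xyz',[180,0,yaw],degrees=True); P=np.array([x,y,z])
    n=max(np.linalg.norm(P-last)/.0625,np.degrees((Rl.inv()*T).magnitude())/10.7)
    print(a,(R.inv().apply(P-p)/.4).round(4).tolist(),((R.inv()*T).as_rotvec()/2).round(4).tolist(),'rows',round(n,1)); last=P;Rl=T
E
python3 goal.py .533,.376,.10,100.5 .533,.376,.004,100.5
```

```text
[0.2325 0.4981 0.2308] [-179.9   -0.   155. ] q [ 57.  19. -11.  60.  -0.  82.] w 0.0852 t 0.2
.533,.376,.10,100.5 [-0.8099, 0.0416, 0.3268] [-0.0005, 0.0002, 0.4754] rows 5.6
.533,.376,.004,100.5 [-0.81, 0.0418, 0.5668] [-0.0005, 0.0002, 0.4754] rows 1.5
```

```bash
python3 -m creep '[[[-0.81,0.042,0.327],[0,0,0.475],1],[[-0.81,0.042,0.327],[0,0,0.475],1],[[-0.81,0.042,0.327],[0,0,0.475],1],[[-0.81,0.042,0.327],[0,0,0.475],1],[[-0.81,0.042,0.327],[0,0,0.475],1],[[-0.81,0.042,0.327],[0,0,0.475],1],[[-0.81,0.042,0.327],[0,0,0.475],1],[[-0.81,0.042,0.327],[0,0,0.475],1],[[-0.81,0.042,0.327],[0,0,0.475],1],[[-0.81,0.042,0.327],[0,0,0.475],1]]' 50
python3 goal.py .533,.376,.004,100.5; python3 -c "
from h import *
c=cam('side');save(c,'s1.png',(100,60,160,120))"
```

```text
t: 1.45
eef_pos: [0.5327, 0.3774, 0.1012]
tool_rot: [180.0, -0.0, 100.6]
wrist_force: [0.4, 0.2, -0.1]
gripper_width: 0.0855
finger_force: 0.0
[0.5327 0.3774 0.1012] [180.   -0.  100.6] q [ 29.  35.  -4.  50.   0. 108.] w 0.0855 t 1.45
.533,.376,.004,100.5 [-0.0038, -0.0, 0.2431] [0.0004, -0.0002, 0.0012] rows 1.6
```

View pics/s1.png

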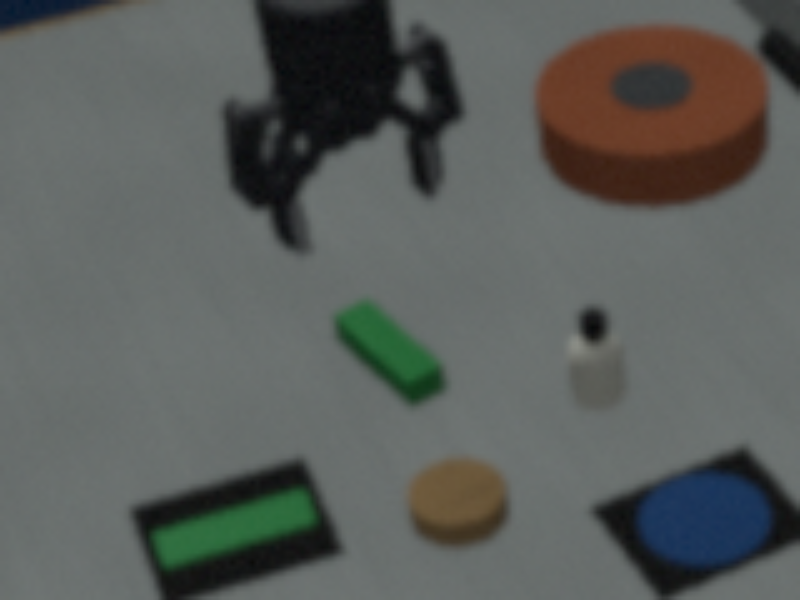

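The open fingers are above the stone and span its width, with the stone at crop (388,350). Next I descend and grip it.

```bash
python3 -m creep '[[[-0.004,0,0.12],[0,0,0],1],[[-0.004,0,0.243],[0,0,0],1],[[-0.004,0,0.243],[0,0,0],1],[[-0.004,0,0.243],[0,0,0],1],[[-0.004,0,0.243],[0,0,0],-1],[[-0.004,0,0.243],[0,0,0],-1],[[-0.004,0,0.243],[0,0,0],-1],[[-0.004,0,0.243],[0,0,0],-1],[[-0.004,0,0.243],[0,0,0],-1],[[-0.004,0,0.243],[0,0,0],-1],[[-0.004,0,0.243],[0,0,0],-1],[[-0.004,0,0.243],[0,0,0],-1]]' 50
python3 goal.py .533,.376,.12,100.5 .392,.278,.12,175.5 .392,.278,.0085,175.5
```

```text
t: 3.0
eef_pos: [0.5344, 0.3753, 0.0044]
tool_rot: [179.9, -0.0, 100.5]
wrist_force: [-0.2, -0.7, 5.8]
gripper_width: 0.0269
finger_force: 51.4
[0.5344 0.3753 0.0044] [179.9  -0.  100.5] q [ 29.  41.  -9.  40.  -0. 108.] w 0.0269 t 3.0
.533,.376,.12,100.5 [0.0024, -0.0026, -0.2891] [0.0008, -0.0002, 0.0004] rows 1.9
.392,.278,.12,175.5 [-0.174, -0.394, -0.2899] [0.0009, 0.0003, -0.6541] rows 7.0
.392,.278,.0085,175.5 [-0.1741, -0.3945, -0.0111] [0.0009, 0.0003, -0.6541] rows 1.8
```

```bash
python3 -m creep '[[[0,0,-0.15],[0,0,0],-1],[[0,0,-0.29],[0,0,0],-1],[[0,0,-0.29],[0,0,0],-1],[[-0.174,-0.394,-0.29],[0,0,-0.654],-1],[[-0.174,-0.394,-0.29],[0,0,-0.654],-1],[[-0.174,-0.394,-0.29],[0,0,-0.654],-1],[[-0.174,-0.394,-0.29],[0,0,-0.654],-1],[[-0.174,-0.394,-0.29],[0,0,-0.654],-1],[[-0.174,-0.394,-0.29],[0,0,-0.654],-1],[[-0.174,-0.394,-0.29],[0,0,-0.654],-1],[[-0.174,-0.394,-0.29],[0,0,-0.654],-1],[[-0.174,-0.394,-0.29],[0,0,-0.654],-1],[[-0.174,-0.394,-0.29],[0,0,-0.654],-1],[[-0.174,-0.394,-0.1],[0,0,-0.654],-1],[[-0.174,-0.394,-0.1],[0,0,-0.654],-1],[[-0.174,-0.394,-0.1],[0,0,-0.654],-1],[[-0.174,-0.394,-0.1],[0,0,-0.654],-1]]'
python3 goal.py .392,.278,.0085,175.5; python3 -c "
from h import *
c=cam('side');save(c,'s2.png',(90,90,120,90))"
```

```text
t: 5.12
eef_pos: [0.3926, 0.2783, 0.0447]
tool_rot: [179.9, 0.1, 175.5]
wrist_force: [0.6, 0.3, -0.5]
gripper_width: 0.0269
finger_force: 50.5
[0.3926 0.2783 0.0447] [1.799e+02 1.000e-01 1.755e+02] q [ 27.  24. -35.  31.   0.  31.] w 0.0269 t 5.125
.392,.278,.0085,175.5 [0.0017, -0.0011, 0.0905] [0.0006, 0.001, -0.0002] rows 0.6
```

View pics/s2.png

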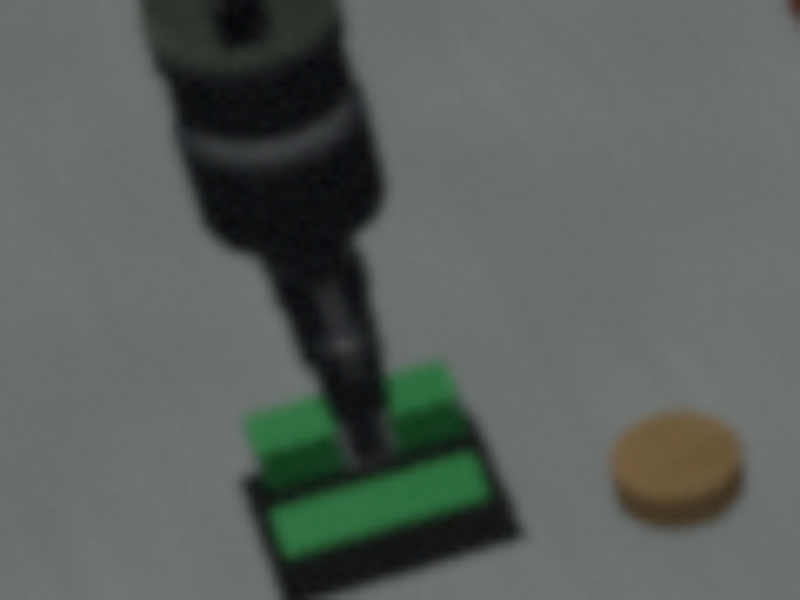

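The stone is held level above the bar pad, at crop (355,420), parallel to the outline. Next I lower and release it.

```bash
python3 -m creep '[[[0.001,-0.001,0.06],[0,0,0],-1],[[0.001,-0.001,0.09],[0,0,0],-1],[[0.001,-0.001,0.09],[0,0,0],-1],[[0.001,-0.001,0.09],[0,0,0],-1],[[0.001,-0.001,0.09],[0,0,0],0.2],[[0.001,-0.001,0.09],[0,0,0],0.2],[[0.001,-0.001,0.09],[0,0,0],0.2],[[0.001,-0.001,0.09],[0,0,0],0.2],[[0.001,-0.001,-0.1],[0,0,0],0.5],[[0.001,-0.001,-0.2],[0,0,0],1],[[0.001,-0.001,-0.2],[0,0,0],1],[[0.001,-0.001,-0.2],[0,0,0],1]]'
python3 goal.py .465,.088,.14,145 .465,.088,.016,145
```

```text
t: 6.68
eef_pos: [0.3908, 0.2772, 0.1232]
tool_rot: [180.0, 0.0, 175.5]
wrist_force: [-0.6, -0.7, -0.4]
gripper_width: 0.0856
finger_force: 0.0
[0.3908 0.2772 0.1232] [180.    0.  175.5] q [ 27.  17. -30.  42.  -0.  31.] w 0.0856 t 6.675
.465,.088,.14,145 [-0.2221, -0.457, -0.042] [0.0, 0.0, 0.266] rows 3.3
.465,.088,.016,145 [-0.2221, -0.457, 0.268] [0.0, 0.0, 0.266] rows 2.0
```

```bash
python3 -m creep '[[[-0.222,-0.457,-0.042],[0,0,0],1],[[-0.222,-0.457,-0.042],[0,0,0],1],[[-0.222,-0.457,-0.042],[0,0,0],1],[[-0.222,-0.457,-0.042],[0,0,0],1],[[-0.222,-0.457,-0.042],[0,0,0],1],[[-0.222,-0.457,-0.042],[0,0,0],1],[[-0.222,-0.457,-0.042],[0,0,0],1]]' 60
python3 goal.py .465,.088,.016,175.5; python3 - <<'E'
from h import *
for n in('side','top'):
    c=cam(n)
    if n=='side': save(c,'s3.png',(110,110,140,105))
    for k in blobs(c,'green'): print(n,k[:,0].mean(0),[desc(c,k,z) for z in(.013,.026)])
    for k in blobs(c,'blue')[:2]: print(n,k[:,0].mean(0),desc(c,k,.01))
E
```

```text
t: 7.55
eef_pos: [0.4643, 0.0895, 0.1397]
tool_rot: [180.0, -0.1, 175.6]
wrist_force: [0.5, 0.3, 0.6]
gripper_width: 0.085
finger_force: 0.0
[0.4643 0.0895 0.1397] [ 1.800e+02 -1.000e-01  1.756e+02] q [  2.  16. -30.  44.   0.   6.] w 0.085 t 7.55
.465,.088,.016,175.5 [-0.0025, -0.0036, 0.3092] [0.0001, -0.0006, 0.0011] rows 2.0
side [145.72839506 163.2962963 ] [('cent', array([390.3, 277.2]), 'circ', array([391. , 277.9,  52.3]), 'rect', array([390.5, 277.3], dtype=float32), array([96.3, 57.8], dtype=float32), 'ang', 174.7), ('cent', array([388.2, 263.1]), 'circ', array([388.9, 263.8,  51.5]), 'rect', array([388.4, 263.2], dtype=float32), array([94.8, 57. ], dtype=float32), 'ang', 174.7)]
side [193.546875 196.9375  ] ('cent', array([463. ,  86.2]), 'circ', array([464.5,  87.2,  40.1]), 'rect', array([462.8,  86.2], dtype=float32), array([74.8, 70.5], dtype=float32), 'ang', 102.2)
side [240.47058824 163.54411765] ('cent', array([639.8, 139.6]), 'circ', array([640.5, 139.8,  43.2]), 'rect', array([639.8, 139.7], dtype=float32), array([83.1, 79.7], dtype=float32), 'ang', 5.9)
top [229.22727273 257.72727273] ('cent', array([451.4,  72.1]), 'circ', array([449.2,  72.2,  22.8]), 'rect', array([449.2,  71. ], dtype=float32), array([36.9, 29.7], dtype=float32), 'ang', 178.8)
```

View pics/s3.png

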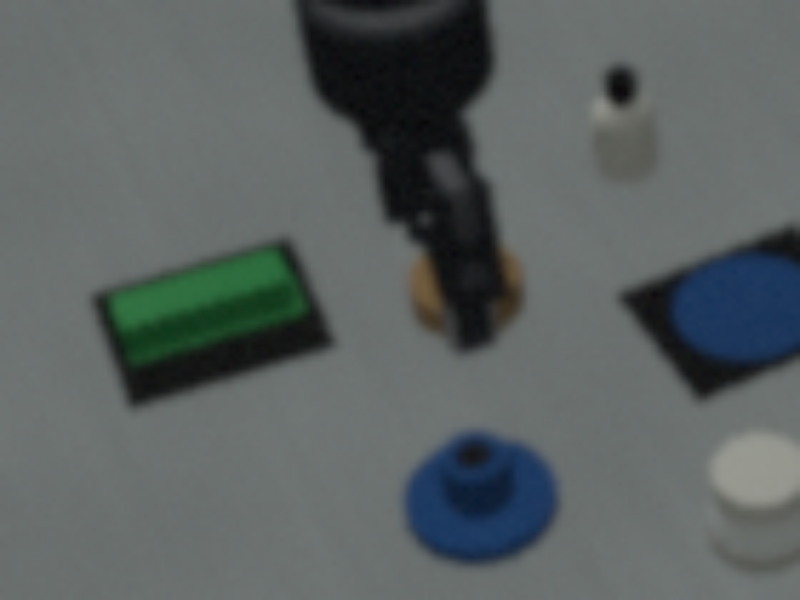

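The stone lies on its bar outline at crop (205,305). The flange's bore mark is at crop (473,453), below the gripper. I'll check that against the hub height.

```bash
python3 - <<'E'
from h import *
print(ray(cam('side'),192.8,189.3,.038),ray(cam('top'),221.8,251.5,.038))
E
```

```text
[0.46495758 0.08808664 0.038     ] [0.46395501 0.08897274 0.038     ]
```

```bash
python3 -m creep '[[[-0.001,-0.003,0.15],[0,0,0],1],[[-0.001,-0.003,0.309],[0,0,0],1],[[-0.001,-0.003,0.309],[0,0,0],1],[[-0.001,-0.003,0.309],[0,0,0],1],[[-0.001,-0.003,0.309],[0,0,0],1],[[-0.001,-0.003,0.309],[0,0,0],-1],[[-0.001,-0.003,0.309],[0,0,0],-1],[[-0.001,-0.003,0.309],[0,0,0],-1],[[-0.001,-0.003,0.309],[0,0,0],-1],[[-0.001,-0.003,0.309],[0,0,0],-1],[[-0.001,-0.003,0.309],[0,0,0],-1],[[-0.001,-0.003,0.309],[0,0,0],-1],[[-0.001,-0.003,0.309],[0,0,0],-1]]' 60
python3 goal.py .465,.088,.12,175.5 .6435,.146,.12,175.5 .6435,.146,.021,175.5
```

```text
t: 9.38
eef_pos: [0.4659, 0.0873, 0.0174]
tool_rot: [179.9, 0.1, 175.5]
wrist_force: [-2.2, 1.0, 9.7]
gripper_width: 0.0322
finger_force: 58.7
[0.4659 0.0873 0.0174] [1.799e+02 1.000e-01 1.755e+02] q [  2.  26. -37.  27.   0.   6.] w 0.0322 t 9.375
.465,.088,.12,175.5 [0.0021, 0.0019, -0.2565] [0.0005, 0.0005, -0.0] rows 1.6
.6435,.146,.12,175.5 [-0.4313, 0.1815, -0.2559] [0.0005, 0.0005, -0.0] rows 3.0
.6435,.146,.021,175.5 [-0.4311, 0.1812, -0.0084] [0.0005, 0.0005, -0.0] rows 1.6
```

```bash
python3 -m creep '[[[0,0,-0.12],[0,0,0],-1],[[0,0,-0.256],[0,0,0],-1],[[0,0,-0.256],[0,0,0],-1],[[-0.433,0.181,-0.256],[0,0,0],-1],[[-0.433,0.181,-0.256],[0,0,0],-1],[[-0.433,0.181,-0.256],[0,0,0],-1],[[-0.433,0.181,-0.256],[0,0,0],-1],[[-0.433,0.181,-0.256],[0,0,0],-1],[[-0.433,0.181,-0.256],[0,0,0],-1],[[-0.433,0.181,-0.1],[0,0,0],-1],[[-0.433,0.181,-0.06],[0,0,0],-1],[[-0.433,0.181,-0.06],[0,0,0],-1],[[-0.433,0.181,-0.06],[0,0,0],-1]]'
python3 goal.py .6445,.146,.021,175.5; python3 -c "
from h import *
c=cam('side');save(c,'s4.png',(180,110,120,90))"
```

```text
t: 11.0
eef_pos: [0.6454, 0.1455, 0.0428]
tool_rot: [180.0, 0.2, 175.5]
wrist_force: [0.7, 0.1, -4.1]
gripper_width: 0.0318
finger_force: 61.2
[0.6454 0.1455 0.0428] [180.    0.2 175.5] q [ 6. 40. -6. 44. -0. 11.] w 0.0318 t 11.0
.6445,.146,.021,175.5 [0.0024, 0.001, 0.0545] [0.0003, 0.0017, -0.0002] rows 0.3
```

View pics/s4.png

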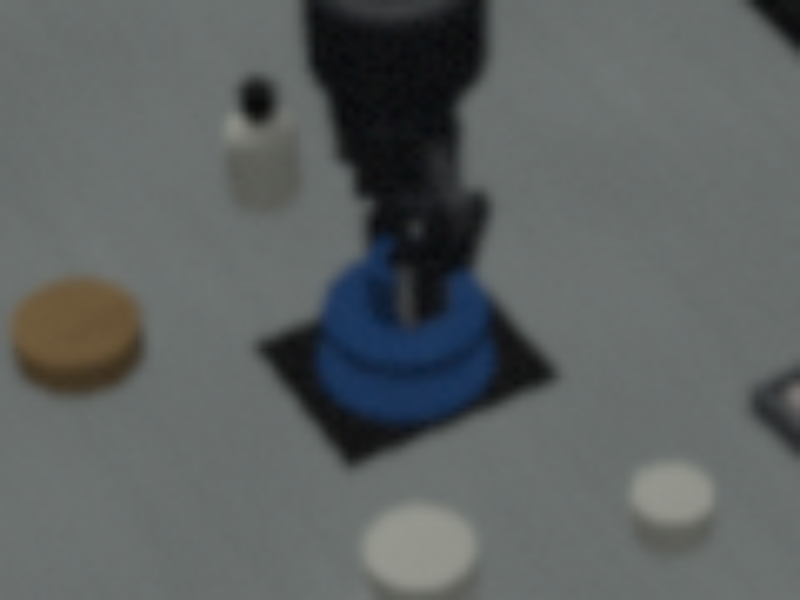

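The flange is held level above the blue outline at crop (408,300). Next I lower it, release, and go up towards the nut.

```bash
python3 -m creep '[[[0.001,0,0.04],[0,0,0],-1],[[0.001,0,0.054],[0,0,0],-1],[[0.001,0,0.054],[0,0,0],-1],[[0.001,0,0.054],[0,0,0],-1],[[0.001,0,0.054],[0,0,0],0.2],[[0.001,0,0.054],[0,0,0],0.2],[[0.001,0,0.054],[0,0,0],0.2],[[0.001,0,0.03],[0,0,0],0.4],[[0.001,0,-0.1],[0,0,0],1],[[0.001,0,-0.23],[0,0,0],1],[[0.001,0,-0.23],[0,0,0],1],[[0.001,0,-0.23],[0,0,0],1]]'
python3 - <<'E'
from h import *
for n in('side','top'):
    c=cam(n); im=c[0]
    for k in blobs(c,'yel'):
        g=ground(c,k,.024)
        if abs(g.mean(0)-[.37,-.268]).max()<.03:
            h=cv2.convexHull((g*1e4).astype(np.float32)); 
            # radial extent per direction (support width)
            th=np.arange(0,180,5); pts=h[:,0]/10
            w=[np.ptp(pts@[np.cos(np.radians(t)),np.sin(np.radians(t))]) for t in th]
            print(n,desc(c,k,.024)); print(np.c_[th,np.round(w,1)].tolist())
c=cam('top'); save(c,'t5.png',(345,262,48,48))
E
python3 goal.py
```

```text
t: 12.55
eef_pos: [0.6433, 0.1455, 0.1327]
tool_rot: [180.0, 0.0, 175.5]
wrist_force: [-0.4, -0.1, -1.0]
gripper_width: 0.085
finger_force: 0.0
side ('cent', array([ 370.5, -272.4]), 'circ', array([ 371. , -272.7,   27. ]), 'rect', array([ 369.9, -272.2], dtype=float32), array([53.2, 41.8], dtype=float32), 'ang', 63.2)
[[0.0, 47.6], [5.0, 49.0], [10.0, 50.0], [15.0, 50.7], [20.0, 50.9], [25.0, 50.8], [30.0, 50.3], [35.0, 49.7], [40.0, 49.7], [45.0, 50.6], [50.0, 51.7], [55.0, 52.4], [60.0, 52.8], [65.0, 53.5], [70.0, 54.0], [75.0, 54.0], [80.0, 53.7], [85.0, 52.9], [90.0, 51.8], [95.0, 50.7], [100.0, 49.7], [105.0, 49.2], [110.0, 49.0], [115.0, 49.6], [120.0, 49.8], [125.0, 49.6], [130.0, 49.1], [135.0, 48.2], [140.0, 46.9], [145.0, 45.2], [150.0, 43.3], [155.0, 41.7], [160.0, 42.3], [165.0, 42.8], [170.0, 44.6], [175.0, 46.3]]
top ('cent', array([ 374.2, -264.4]), 'circ', array([ 374.4, -264. ,   25.3]), 'rect', array([ 374.6, -263.9], dtype=float32), array([48. , 44.7], dtype=float32), 'ang', 85.5)
[[0.0, 44.9], [5.0, 46.1], [10.0, 46.9], [15.0, 47.3], [20.0, 47.4], [25.0, 47.2], [30.0, 46.6], [35.0, 46.2], [40.0, 45.7], [45.0, 46.7], [50.0, 48.2], [55.0, 49.3], [60.0, 50.1], [65.0, 50.4], [70.0, 50.4], [75.0, 49.9], [80.0, 49.1], [85.0, 48.0], [90.0, 48.3], [95.0, 48.2], [100.0, 47.8], [105.0, 48.0], [110.0, 48.9], [115.0, 49.7], [120.0, 50.3], [125.0, 50.6], [130.0, 50.5], [135.0, 50.0], [140.0, 49.1], [145.0, 47.8], [150.0, 46.2], [155.0, 44.8], [160.0, 43.3], [165.0, 44.0], [170.0, 44.5], [175.0, 44.7]]
[0.6422 0.1453 0.1308] [-180.    -0.2  175.5] q [ 6. 34. -1. 55. -0. 11.] w 0.0852 t 12.7
```

View pics/t5.png

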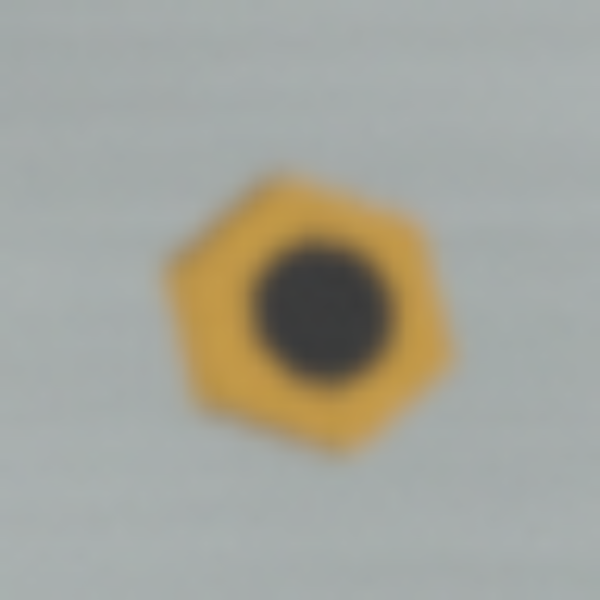

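The nut's bore is at crop (323,312). Its flats face about 41, 101 and 161 degrees, so yaw 191 closes on the 101 degree flats.

```bash
python3 goal.py .3735,-.2675,.13,191 .3735,-.2675,.06,191; python3 - <<'E'
from h import *
for n in('side',):
    c=cam(n)
    for k in blobs(c,'blue')[:2]: print(n,k[:,0].mean(0),desc(c,k,.014)); 
    save(c,'s6.png',(200,120,80,60))
E
```

```text
[0.6422 0.1453 0.1308] [-180.    -0.2  175.5] q [ 6. 34. -1. 55. -0. 11.] w 0.0852 t 12.7
.3735,-.2675,.13,191 [0.5884, -1.0817, 0.0044] [-0.0001, -0.0016, -0.1354] rows 7.9
.3735,-.2675,.06,191 [0.5879, -1.0816, 0.1794] [-0.0001, -0.0016, -0.1354] rows 1.1
side [240.63768116 162.84057971] ('cent', array([640.1, 139.5]), 'circ', array([641.9, 139.5,  46.9]), 'rect', array([639.9, 140.2], dtype=float32), array([90.4, 81.6], dtype=float32), 'ang', 60.8)
side [67.22093023 50.48837209] ('cent', array([ 329. , 1063.8]), 'circ', array([ 327.2, 1086.3,  192. ]), 'rect', array([ 330. , 1086.1], dtype=float32), array([384. ,  17.7], dtype=float32), 'ang', 87.8)
```

View pics/s6.png

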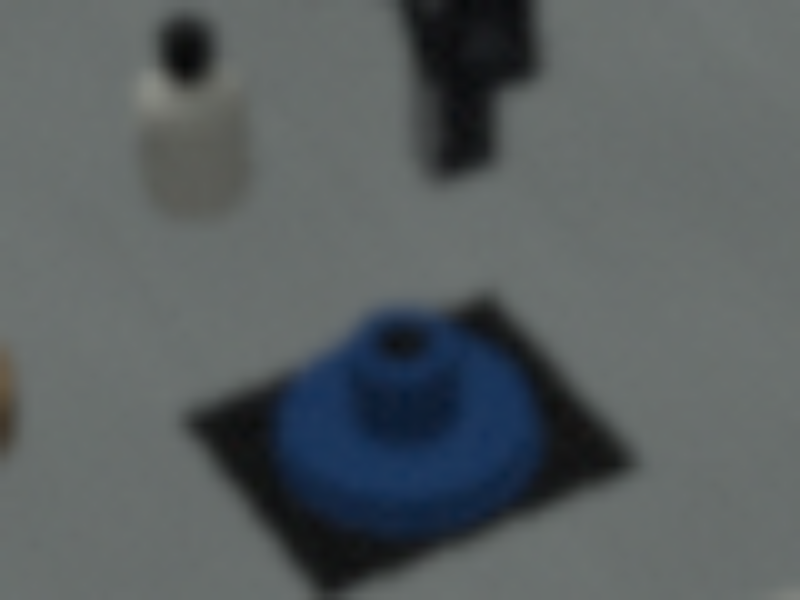

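The flange sits flat on the round pad, with its bore at crop (403,342). On to the nut.

```bash
python3 -m creep '[[[0.54,-0.99,0.004],[0,0,-0.135],1],[[0.54,-0.99,0.004],[0,0,-0.135],1],[[0.54,-0.99,0.004],[0,0,-0.135],1],[[0.54,-0.99,0.004],[0,0,-0.135],1],[[0.54,-0.99,0.004],[0,0,-0.135],1],[[0.54,-0.99,0.004],[0,0,-0.135],1],[[0.54,-0.99,0.004],[0,0,-0.135],1],[[0.54,-0.99,0.004],[0,0,-0.135],1],[[0.54,-0.99,0.004],[0,0,-0.135],1],[[0.54,-0.99,0.004],[0,0,-0.135],1]]' 60
python3 goal.py .3735,-.2675,.10,191 .3735,-.2675,.002,191; python3 - <<'E'
from h import *
c=cam('side'); print(ray(c,240.3,154.2,.042))
c=cam('top')
for k in blobs(c,'blue')+blobs(c,'green'): print(k[:,0].mean(0),desc(c,k,.014),desc(c,k,.026))
E
```

```text
t: 14.0
eef_pos: [0.3974, -0.2311, 0.1306]
tool_rot: [179.9, -0.0, -168.9]
wrist_force: [0.2, 0.8, -0.0]
gripper_width: 0.0856
finger_force: 0.0
[ 0.3974 -0.2311  0.1306] [ 179.9   -0.  -168.9] q [-39.  15. -32.  42.   0. -50.] w 0.0856 t 14.0
.3735,-.2675,.10,191 [0.0761, -0.0779, 0.0763] [0.0005, -0.0, 0.0005] rows 0.9
.3735,-.2675,.002,191 [0.0761, -0.0782, 0.3213] [0.0005, -0.0, 0.0005] rows 1.6
[0.64268606 0.14454327 0.042     ]
[200.42352941 183.69411765] ('cent', array([642.2, 145.7]), 'circ', array([642.4, 145.7,  40.4]), 'rect', array([642.5, 144.9], dtype=float32), array([78. , 77.5], dtype=float32), 'ang', 88.8) ('cent', array([638.9, 144.1]), 'circ', array([639.1, 144.1,  39.9]), 'rect', array([639.2, 143.3], dtype=float32), array([77.1, 76.6], dtype=float32), 'ang', 88.8)
[144.91346154 283.94230769] ('cent', array([392.3, 278.3]), 'circ', array([391.9, 277.9,  49.1]), 'rect', array([392.2, 278.2], dtype=float32), array([95.8, 39.3], dtype=float32), 'ang', 175.5) ('cent', array([391.9, 275.2]), 'circ', array([391.5, 274.7,  48.5]), 'rect', array([391.9, 275. ], dtype=float32), array([94.7, 38.8], dtype=float32), 'ang', 175.5)
```

```bash
python3 -m creep '[[[0.076,-0.078,0.03],[0,0,0],1],[[0.076,-0.078,0.07],[0,0,0],1],[[0.076,-0.078,0.07],[0,0,0],1],[[0.076,-0.078,0.2],[0,0,0],1],[[0.076,-0.078,0.321],[0,0,0],1],[[0.076,-0.078,0.321],[0,0,0],1],[[0.076,-0.078,0.321],[0,0,0],1],[[0.076,-0.078,0.321],[0,0,0],-1],[[0.076,-0.078,0.321],[0,0,0],-1],[[0.076,-0.078,0.321],[0,0,0],-1],[[0.076,-0.078,0.321],[0,0,0],-1],[[0.076,-0.078,0.321],[0,0,0],-1],[[0.076,-0.078,0.321],[0,0,0],-1],[[0.076,-0.078,0.321],[0,0,0],-1],[[0.076,-0.078,0.321],[0,0,0],-1]]' 60
python3 goal.py .3735,-.2675,.12,191  .637,-.1385,.12,191 .637,-.1385,.0065,191
```

```text
t: 15.98
eef_pos: [0.3739, -0.2695, 0.0041]
tool_rot: [-179.9, 0.1, -169.1]
wrist_force: [-1.5, 1.4, 11.0]
gripper_width: 0.0448
finger_force: 60.9
[ 0.3739 -0.2695  0.0041] [-1.799e+02  1.000e-01 -1.691e+02] q [-45.  27. -40.  24.   0. -56.] w 0.0448 t 15.975
.3735,-.2675,.12,191 [-0.0005, 0.0044, -0.2897] [-0.001, 0.0009, -0.0004] rows 1.9
.637,-.1385,.12,191 [-0.7085, 0.196, -0.2888] [-0.001, 0.0009, -0.0004] rows 4.7
.637,-.1385,.0065,191 [-0.708, 0.1965, -0.0051] [-0.001, 0.0009, -0.0004] rows 1.8
```

```bash
python3 -m creep '[[[0,0.002,-0.14],[0,0,0],-1],[[0,0.002,-0.289],[0,0,0],-1],[[0,0.002,-0.289],[0,0,0],-1],[[-0.708,0.196,-0.289],[0,0,0],-1],[[-0.708,0.196,-0.289],[0,0,0],-1],[[-0.708,0.196,-0.289],[0,0,0],-1],[[-0.708,0.196,-0.289],[0,0,0],-1],[[-0.708,0.196,-0.289],[0,0,0],-1],[[-0.708,0.196,-0.289],[0,0,0],-1],[[-0.708,0.196,-0.289],[0,0,0],-1],[[-0.708,0.196,-0.289],[0,0,0],-1],[[-0.708,0.196,-0.15],[0,0,0],-1],[[-0.708,0.196,-0.06],[0,0,0],-1],[[-0.708,0.196,-0.06],[0,0,0],-1],[[-0.708,0.196,-0.06],[0,0,0],-1]]'
python3 goal.py .637,-.1385,.0075,191; python3 -c "
from h import *
c=cam('side');save(c,'s7.png',(230,170,120,90))"
```

```text
t: 17.85
eef_pos: [0.6368, -0.1388, 0.0281]
tool_rot: [-179.9, 0.1, -169.1]
wrist_force: [0.5, -0.3, -2.0]
gripper_width: 0.0447
finger_force: 63.5
[ 0.6368 -0.1388  0.0281] [-1.799e+02  1.000e-01 -1.691e+02] q [-19.  40.  -8.  42.   0. -30.] w 0.0447 t 17.85
.637,-.1385,.0075,191 [-0.0005, 0.0006, 0.0515] [-0.0005, 0.0008, -0.0008] rows 0.3
```

View pics/s7.png

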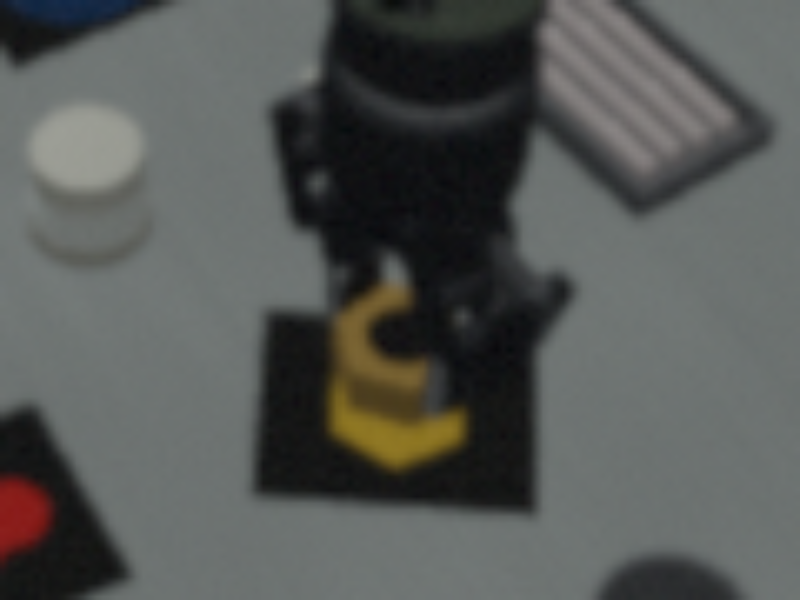

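The nut is held level above the yellow outline at crop (395,350). Next I lower, release and go up.

```bash
python3 -m creep '[[[0,0,0.03],[0,0,0],-1],[[0,0,0.051],[0,0,0],-1],[[0,0,0.051],[0,0,0],-1],[[0,0,0.051],[0,0,0],-1],[[0,0,0.051],[0,0,0],0.6],[[0,0,0.051],[0,0,0],0.6],[[0,0,0.051],[0,0,0],0.6],[[0,0,0.03],[0,0,0],0.8],[[0,0,-0.1],[0,0,0],1],[[0,0,-0.26],[0,0,0],1],[[0,0,-0.26],[0,0,0],1],[[0,0,-0.26],[0,0,0],1]]'
python3 - <<'E'
from h import *
for n in('top','side'):
    c=cam(n); u,v=proj(c,(.528,-.388,.03)); u,v=int(u),int(v)
    save(c,n+'8.png',(u-32,v-24,64,48)); print(n,u-32,v-24)
    for k in blobs(c,'red'): print(desc(c,k,.01))
E
python3 goal.py .528,-.388,.13,191
```

```text
t: 19.4
eef_pos: [0.6362, -0.1379, 0.131]
tool_rot: [-180.0, 0.0, -169.0]
wrist_force: [-0.4, 1.2, -0.1]
gripper_width: 0.0853
finger_force: 0.0
top 382 197
('cent', array([ 529.6, -388.9]), 'circ', array([ 528.9, -389. ,   35. ]), 'rect', array([ 536. , -389.6], dtype=float32), array([65.3, 53.7], dtype=float32), 'ang', 85.0)
side 277 301
('cent', array([ 526.6, -392.5]), 'circ', array([ 527.9, -392.9,   35.9]), 'rect', array([ 523.8, -397. ], dtype=float32), array([60.9, 60.2], dtype=float32), 'ang', 144.1)
('cent', array([ 453.9, -112.6]), 'circ', array([ 453.7, -112. ,   38.1]), 'rect', array([ 450.5, -116.8], dtype=float32), array([69.1, 64.1], dtype=float32), 'ang', 146.4)
[ 0.635  -0.1376  0.129 ] [ 1.799e+02 -1.000e-01 -1.690e+02] q [-19.  34.  -3.  54.   0. -30.] w 0.0853 t 19.5
.528,-.388,.13,191 [0.3816, -0.5639, -0.0024] [0.0007, -0.0012, -0.0004] rows 4.4
```

```bash
cd pics; python3 -c "
import cv2,numpy as np
a,b=[cv2.resize(cv2.imread(n+'8.png'),(400,300)) for n in('top','side')];cv2.imwrite('both8.png',np.hstack([a,b]))"
```

```text
(no output)
```

View pics/both8.png

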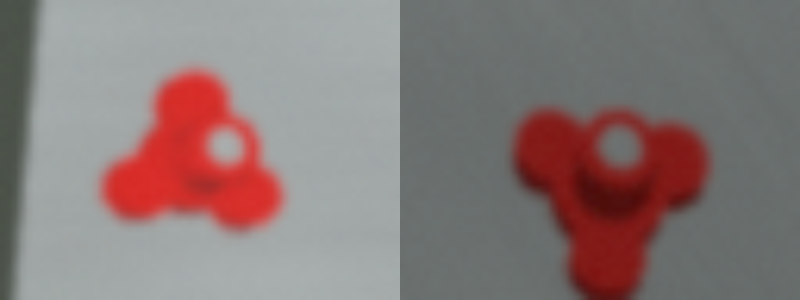

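Top view (left half): the knob's white boss spot is at crop (225,146), with lobes at (193,105), (135,190) and (242,197). Side view (right half): the spot is at (220,148).

```bash
python3 - <<'E'
from h import *
t=cam('top');s=cam('side')
print(ray(t,418,220.4,.046),ray(s,312.2,324.7,.046),ray(t,412.4,223.2,.016))
E
python3 goal.py .528,-.388,.13,191
```

```text
[ 0.52906772 -0.39094394  0.046     ] [ 0.52819818 -0.39328557  0.046     ] [ 0.52728489 -0.38785924  0.016     ]
[ 0.635  -0.1375  0.1287] [ 179.9   -0.2 -169. ] q [-19.  34.  -3.  54.   0. -30.] w 0.0852 t 19.6
.528,-.388,.13,191 [0.3815, -0.564, -0.0032] [0.0008, -0.0014, -0.0004] rows 4.4
```

```bash
python3 -m creep '[[[0.383,-0.569,0],[0,0,0],1],[[0.383,-0.569,0],[0,0,0],1],[[0.383,-0.569,0],[0,0,0],1],[[0.383,-0.569,0],[0,0,0],1],[[0.383,-0.569,0],[0,0,0],1],[[0.383,-0.569,0],[0,0,0],1],[[0.383,-0.569,0],[0,0,0],1],[[0.383,-0.569,0.13],[0,0,0],1],[[0.383,-0.569,0.264],[0,0,0],1],[[0.383,-0.569,0.264],[0,0,0],1],[[0.383,-0.569,0.264],[0,0,0],1],[[0.383,-0.569,0.264],[0,0,0],-1],[[0.383,-0.569,0.264],[0,0,0],-1],[[0.383,-0.569,0.264],[0,0,0],-1],[[0.383,-0.569,0.264],[0,0,0],-1],[[0.383,-0.569,0.264],[0,0,0],-1],[[0.383,-0.569,0.264],[0,0,0],-1],[[0.383,-0.569,0.264],[0,0,0],-1],[[0.383,-0.569,0.264],[0,0,0],-1]]' 50
python3 goal.py .528,-.390,.13,191 .4568,-.1083,.13,191 .4568,-.1083,.028,191
```

```text
t: 21.98
eef_pos: [0.5296, -0.3912, 0.0262]
tool_rot: [-179.9, 0.1, -169.1]
wrist_force: [0.3, 0.2, 6.0]
gripper_width: 0.0263
finger_force: 49.3
[ 0.5296 -0.3912  0.0262] [-1.799e+02  1.000e-01 -1.691e+02] q [-43.  40.  -7.  42.   0. -54.] w 0.0263 t 21.975
.528,-.390,.13,191 [0.003, 0.0033, -0.2596] [-0.0008, 0.0006, -0.0005] rows 1.7
.4568,-.1083,.13,191 [0.0441, 0.7285, -0.2608] [-0.0008, 0.0006, -0.0005] rows 4.6
.4568,-.1083,.028,191 [0.0444, 0.7289, -0.0058] [-0.0008, 0.0006, -0.0005] rows 1.6
```

```bash
python3 -m creep '[[[0,0,-0.13],[0,0,0],-1],[[0,0,-0.26],[0,0,0],-1],[[0,0,-0.26],[0,0,0],-1],[[0.042,0.729,-0.26],[0,0,0],-1],[[0.042,0.729,-0.26],[0,0,0],-1],[[0.042,0.729,-0.26],[0,0,0],-1],[[0.042,0.729,-0.26],[0,0,0],-1],[[0.042,0.729,-0.26],[0,0,0],-1],[[0.042,0.729,-0.26],[0,0,0],-1],[[0.042,0.729,-0.26],[0,0,0],-1],[[0.042,0.729,-0.26],[0,0,0],-1],[[0.042,0.729,-0.15],[0,0,0],-1],[[0.042,0.729,-0.06],[0,0,0],-1],[[0.042,0.729,-0.06],[0,0,0],-1],[[0.042,0.729,-0.06],[0,0,0],-1]]'
python3 goal.py .4578,-.1083,.029,191; python3 -c "
from h import *
c=cam('side');save(c,'s9.png',(170,190,120,90))"
```

```text
t: 23.85
eef_pos: [0.4578, -0.1082, 0.0496]
tool_rot: [-180.0, 0.0, -169.1]
wrist_force: [0.5, -0.0, -1.0]
gripper_width: 0.026
finger_force: 49.8
[ 0.4578 -0.1082  0.0496] [-180.     0.  -169.1] q [-22.  23. -36.  31.   0. -33.] w 0.026 t 23.85
.4578,-.1083,.029,191 [0.0001, -0.0002, 0.0516] [-0.0002, 0.0003, -0.0009] rows 0.3
```

View pics/s9.png

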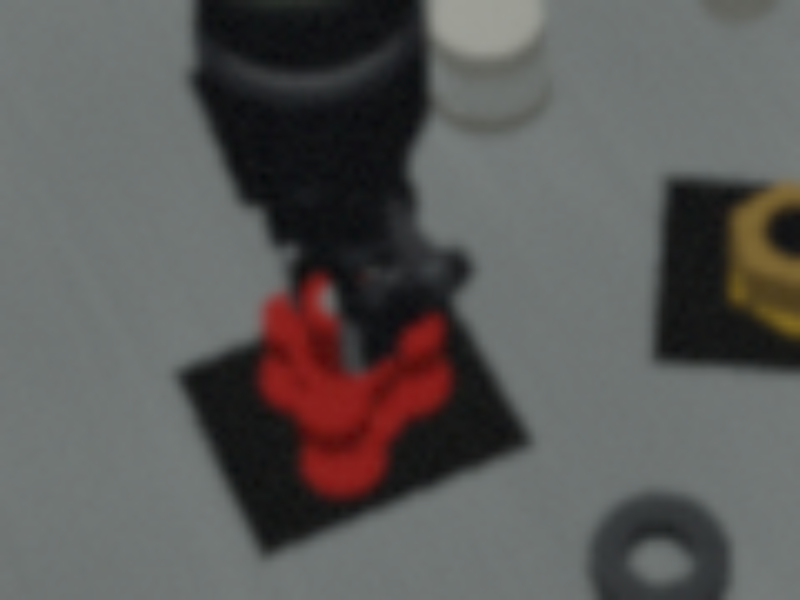

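The knob is held above the red outline at crop (340,360). Next I lower, release, go up and move aside for a clear view.

```bash
python3 -m creep '[[[0,0,0.03],[0,0,0],-1],[[0,0,0.05],[0,0,0],-1],[[0,0,0.05],[0,0,0],-1],[[0,0,0.05],[0,0,0],-1],[[0,0,0.05],[0,0,0],0.2],[[0,0,0.05],[0,0,0],0.2],[[0,0,0.05],[0,0,0],0.2],[[0,0,0.03],[0,0,0],0.5],[[0,0,-0.1],[0,0,0],1],[[0,0,-0.26],[0,0,0],1],[[0,0,-0.4],[0,0,0],1],[[0.1,-0.9,-0.4],[0,0,0],1],[[0.1,-0.9,-0.4],[0,0,0],1],[[0.1,-0.9,-0.4],[0,0,0],1],[[0.1,-0.9,-0.4],[0,0,0],1],[[0.1,-0.9,-0.4],[0,0,0],1],[[0.1,-0.9,-0.4],[0,0,0],1],[[0.1,-0.9,-0.4],[0,0,0],1],[[0.1,-0.9,-0.4],[0,0,0],1]]'
python3 - <<'E'
from h import *
c=cam('top'); ims=[]
def crop(c,x,y,w=64,h=48): return cv2.resize(c[0][y:y+h,x:x+w,::-1],(400,300),interpolation=cv2.INTER_CUBIC)
cs=[crop(c,115,260),crop(c,170,160),crop(c,278,160),crop(c,270,230)]
cv2.imwrite('pics/t10.png',np.vstack([np.hstack(cs[:2]),np.hstack(cs[2:])]))
for n in('top','side'):
    c=cam(n)
    for col,z in(('blue',.014),('green',.017),('yel',.026),('red',.015)):
        for k in blobs(c,col):
            d=desc(c,k,z)
            if d[5][0]<700 and abs(d[5][1])<300: print(n,col,*d)
E
```

```text
t: 26.28
eef_pos: [0.4859, -0.4678, 0.2087]
tool_rot: [179.9, -0.0, -169.1]
wrist_force: [0.5, 0.7, -0.3]
gripper_width: 0.0853
finger_force: 0.0
top blue cent [642.2 145.9] circ [642.4 145.7  40.4] rect [642.5 146.1] [77.9 75.1] ang 0.2
top green cent [392.2 277.6] circ [391.8 277.1  48.9] rect [392.1 277.5] [95.6 39. ] ang 175.5
top yel cent [515.2 223.8] circ [515.8 223.6  26.1] rect [516.  223.5] [50.3 49.6] ang 1.4
top yel cent [ 633.4 -135.4] circ [ 633.4 -134.9   30.6] rect [ 633.3 -134.7] [60.8 51. ] ang 176.8
top red cent [ 456.7 -106.6] circ [ 456.3 -106.9   37.6] rect [ 462.5 -107.2] [69.1 61.6] ang 88.9
side blue cent [639.8 139.3] circ [641.6 139.1  46.4] rect [640.7 138.8] [88.4 82.2] ang 25.6
side green cent [389.9 273.2] circ [390.1 273.8  51.6] rect [389.7 273.6] [95.4 56.6] ang 174.5
side yel cent [ 629.1 -147. ] circ [ 629.4 -148.2   35.7] rect [ 628.7 -147.8] [70.  51.6] ang 58.5
side red cent [ 455.6 -112.5] circ [ 455.5 -113.8   40.8] rect [ 454.7 -115.2] [76.8 68.1] ang 65.0
```

View pics/t10.png

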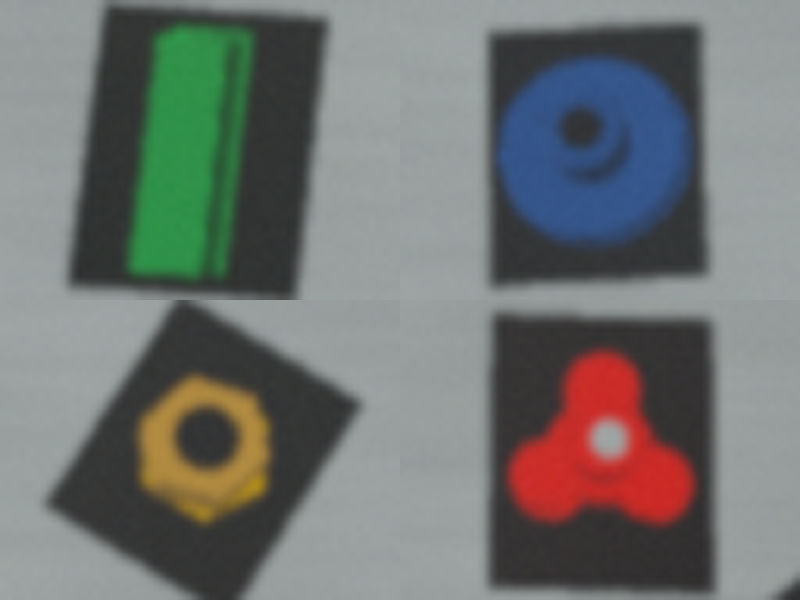

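All four parts sit flat on their pads. Crop positions are: stone top face centre about (178,155), flange bore (580,127), nut bore (207,436) and knob spot (608,439). I'll check the centring numerically.

```bash
python3 - <<'E'
from h import *
c=cam('top')
for n,u,v,z,t in(('nut',311.1,181.8,.028,(636.7,-138.8)),('flange',198.8,180.3,.042,(643.5,146)),('knob',303.3,252.2,.05,(456.8,-108.3))): print(n,(ray(c,u,v,z)*1e3).round(1),t)
# stone top face: large bright part left of the dark side line, in a 6x upsample
im=cv2.resize(c[0][260:308,115:179],None,fx=8,fy=8,interpolation=cv2.INTER_CUBIC)
hsv=cv2.cvtColor(im,cv2.COLOR_RGB2HSV)
m=((hsv[...,1]>110)&(hsv[...,0]>50)&(hsv[...,0]<85)&(hsv[...,2]>118)).astype(np.uint8)
m=cv2.morphologyEx(m,cv2.MORPH_OPEN,np.ones((25,25)))
k=max(cv2.findContours(m,0,1)[0],key=cv2.contourArea).astype(float)
k=(k+.5)/8-.5+[115,260]
print(desc(c,k,.026), 'target 392.0 278.1 ang 175.3')
E
```

```text
nut [ 637.  -137.5   28. ] (636.7, -138.8)
flange [643.  146.5  42. ] (643.5, 146)
knob [ 457.1 -106.9   50. ] (456.8, -108.3)
('cent', array([392., 279.]), 'circ', array([391.9, 279.2,  46.6]), 'rect', array([392.3, 278.9], dtype=float32), array([91.8, 27.1], dtype=float32), 'ang', 175.5) target 392.0 278.1 ang 175.3
```

All four are within about 1.5 mm, with the stone within about 1 mm and 0.5 degrees, and the robot is clear, so I'm handing in.

```bash
python3 -c "
from cell import arm
print(arm.sign_off())"
```

```text
the job is handed in; nothing more can be done
None
```

All four parts lie flat on their own pads, centred to within about 1.5 mm by the camera, with the stone lined up along its bar to within about 0.5°; the arm never went near the rod tray, and the job is handed in after about 27 s of the 112 s allowed.

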